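# Put the reagent bottles back on their own drip trays

## Robot

A 6-joint arm with a two-finger parallel gripper is mounted at the origin on a cart in front of the work surface, level with it; the furniture and walls round the work are solid. World frame = base frame: x ahead of the robot, y to its left, z up, the work surface at z = 0. Lengths are in m, angles in degrees, forces in N, time in s.
With the tool pointing down it reaches from about 0.375 to 0.9 m from the base axis. Payload 3.1 kg.
Tool frame: the origin (TCP) lies on the centre line of the jaws, within the pads' length; the fingertips stand 25 mm ahead of it and the grasp point (between the pads) lies 6 mm ahead of it; y points along the fingers, x is the direction in which the jaws open and shut, and the axes are right-handed (so a half turn about y gives the same grasp; the last joint's range is limited). The gripper opens to 87 mm and grips with 3 to 60 N. Pads are 19 mm wide; open, the fingers measure 117 mm over their backs; the gripper's body (75 mm by 190 mm) begins 51 mm behind the grasp point.
Start: joints at [-75.716, 30.224, 82.088, -0, 67.689, -10.227], TCP at [0.259, -0.569, 0.248] pointing down, gripper open.
Joint ranges: [-176.69, 176.69], [-43.24, 126.21], [12.49, 139.97], [-82, 262], [0, 151.66], [-163.58, 163.58]. Speed limits (degrees/s): [159.86, 159.86, 180, 180, 180, 180].

## Interface

Orientations are given as a 3x3 rotation matrix whose columns are the frame's x, y, z axes.
In Python, from rig import * gives the robot as it stands.
- The arm moves only by the tool play_rows, never from a script. Its argument "commands" is a list of rows, each a list of 2 entries, a list of its own where there are three numbers: the shift along the world's x, y, z in m, then the turn, a rotation vector about the world's x, y, z in rad. A call has 1 to 10 rows; each row is the pose to reach, as a shift and turn from the pose commanded when the call began; what a row does not reach only later rows make up. A row lasts 1/8 s, in which the tool goes at most 62.5 mm and 10.7 degrees, less where a joint would pass 70% of its speed; a pose out of reach is approached as far as the arm can. A call with a gripper value outside its range is refused whole. "gripper" is the finger opening in m, from 0 to 0.087, set as the call begins (left out, the last holds). The fingers move at their own pace and stop on an object; the grip force is fixed at half the most. Time passes only in rows, so rows that repeat a pose let the fingers close. It gives the time, the measured TCP pose, the force and the opening at its end, in the units of the state.
- read_state(): the state, without advancing time (a new reading comes with each control period).
- capture(name): name is "side" or "top" or "wrist"; returns a dict with "frame" (420x560x3 uint8, red, green, blue), "depth" (420x560 float32, m along the optical axis (not along the pixel's ray), 0 where there is no reading), "mtx" (3x3 intrinsics, pixels), "cam_to_world" (4x4, takes a point from camera to world coordinates); the wrist camera has in their place "hand_eye" (4x4, takes a point from camera to tool coordinates, whose origin is the TCP and whose axes are the tool frame's). Camera axes: x right, y down, z forward; pixel columns grow to the right and rows downward; lengths in m; the calibration is good to about 2 mm. A picture is of the moment at which its call begins: read the wrist's pose just before it.
- hand_in(): hands the job in, once; it reports no verdict.
The state is a dict: "time_s": time; "joint_positions": joint angles; "qvel": joint speeds; "tau": joint torques, N m; "position": TCP position; "tcp_rot": TCP orientation; "force": force on the tool from outside, world axes, zero at the start; "moment": the same for the moment, N m; "opening": opening from 0.0 (shut) to 1.0 (fully open).
Only numpy, scipy, OpenCV 4.12 (cv2) and the standard library are available. Lean on these libraries where they do the work, as an engineer would, in place of code of your own. Each camera call takes 0.05 s, during which the arm holds its last target. There are 200 camera calls.

## Task

The four reagent bottles stand on one another's drip trays: rearrange them so that each bottle stands upright in the middle of the tray that has the colour of its cap (red, blue, yellow, black). The empty green tray is the free spot you can use on the way; it is empty again at the end. Keep the bottles upright all the time, and leave the timer, the cuvette block and the tip box where they are.

Things in the scene. Friction and masses are not known exactly. Their poses are not given: they have to be found in the camera images.
- bottle_red_mid (a point): white plastic reagent bottle with a red screw cap, round, 42 mm across and 77 mm tall, cap included; loose. The point is the bottle's centre, half-way up (38.5 mm above its underside); z points up out of the cap. Below this point the wall is upright and can be gripped from any side.
- bottle_blue_mid (a point): white plastic reagent bottle with a blue screw cap, round, 48 mm across and 89 mm tall, cap included; loose. The point is the bottle's centre, half-way up (44.5 mm above its underside); z points up out of the cap. Below this point the wall is upright and can be gripped from any side.
- bottle_black_mid (a point): brown glass reagent bottle with a black screw cap, round, 58 mm across and 106 mm tall, cap included; loose. The point is the bottle's centre, half-way up (53 mm above its underside); z points up out of the cap. Below this point the wall is upright and can be gripped from any side.
- bottle_yellow_mid (a point): white plastic reagent bottle with a yellow screw cap, round, 46 mm across and 92 mm tall, cap included; loose. The point is the bottle's centre, half-way up (46 mm above its underside); z points up out of the cap. Below this point the wall is upright and can be gripped from any side.
- tray_red: red round drip tray, 96 mm across, fixed to the bench; flat floor 4 mm above the bench, 88 mm wide inside, thin rim 9 mm high. Origin: centre of its underside, on the bench top; z up. At the start a bottle of another colour stands in it.
- tray_blue: blue round drip tray, 96 mm across, fixed to the bench; flat floor 4 mm above the bench, 88 mm wide inside, thin rim 9 mm high. Origin: centre of its underside, on the bench top; z up. At the start a bottle of another colour stands in it.
- tray_black: black round drip tray, 96 mm across, fixed to the bench; flat floor 4 mm above the bench, 88 mm wide inside, thin rim 9 mm high. Origin: centre of its underside, on the bench top; z up. At the start a bottle of another colour stands in it.
- tray_yellow: yellow round drip tray, 96 mm across, fixed to the bench; flat floor 4 mm above the bench, 88 mm wide inside, thin rim 9 mm high. Origin: centre of its underside, on the bench top; z up. At the start a bottle of another colour stands in it.
- tray_green: green round drip tray, empty at the start: the free spot. Same shape and size as the others (96 mm across, floor 4 mm high, rim 9 mm high), fixed to the bench. Origin: centre of its underside, on the bench top; z up.
- bench_timer: white bench timer lying on its back, 72 x 64 x 18 mm; a loose bystander, to be left where it is. Origin: centre of its underside; z up.
- cuvettes: grey moulded cuvette block with nine wells, 46 x 47 mm, 62 mm tall, with thin rods up to 128 mm; a loose bystander, to be left where it is. Origin: centre of its underside; z up.
- tips: blue box of pipette tips with a clear lid, 94 x 122 x 76 mm; a loose bystander, to be left where it is. Origin: centre of its underside; z up.

How it is judged (in metres and radians):
At the end, for the whole second after the job is handed in: Each of the four bottles stands upright (within 0.1 rad) and at rest on the floor of the tray of its cap's colour (height within 5 mm), its centre within 15 mm of the tray's centre, all released (horizontal distance between bottle_red_mid and tray_red below 0.015 m and height (world z) of bottle_red_mid between 0.0375 and 0.0475 m and angle between each of bottle_red_mid, bottle_blue_mid, bottle_black_mid, bottle_yellow_mid's own z axis and vertical below 0.1 rad and linear speed of each of bottle_red, bottle_blue, bottle_black, bottle_yellow below 0.02 m/s and horizontal distance between bottle_blue_mid and tray_blue below 0.015 m and height (world z) of bottle_blue_mid between 0.0435 and 0.0535 m and horizontal distance between bottle_black_mid and tray_black below 0.015 m and height (world z) of bottle_black_mid between 0.052 and 0.062 m and horizontal distance between bottle_yellow_mid and tray_yellow below 0.015 m and height (world z) of bottle_yellow_mid between 0.045 and 0.055 m); the robot touches nothing.
It fails at once if a bottle is tipped by more than 0.6 rad (angle between any of bottle_red_mid, bottle_blue_mid, bottle_black_mid, bottle_yellow_mid's own z axis and vertical above 0.6 rad).
It fails at once if the timer, the cuvette block or the tip box is moved by more than 20 mm (distance of any of bench_timer, cuvettes, tips from where it was at the start of the episode above 0.02 m).
It also fails if it takes over 141 s, if anything falls off the work surface, if the arm or the gripper's body presses on something with over 40 N, if the wrist force passes 120 N, or if a joint passes its speed limit or range.

## Working session

There is one attempt and no reset: what is moved stays moved. The work goes in short steps, Python scripts to look and compute and a tool call to move; the robot and the scene stay as the last step left them, time stands still between calls to the robot, and variables do not carry over. Pictures are saved under pics/ and viewed, about 12 in all and at most 16, crops included, and the job is handed in when it is done.

Besides the shell and the picture viewer there is one more tool, called in YAML: its name, and indented under it one key for each argument. play_rows: Moves the arm, as the interface text tells. Its arguments: {"type":"object","properties":{"commands":{"type":"array"},"gripper":{"type":"number"}},"required":["commands"]}

```bash
mkdir -p pics
cat > h.py <<'E'
from rig import *
import numpy as np, cv2
def pts(c):
    d=c["depth"];v,u=np.indices(d.shape);K=c["mtx"]
    p=np.stack([(u-K[0,2])/K[0,0]*d,(v-K[1,2])/K[1,1]*d,d,np.ones_like(d)],-1)
    return (p@np.array(c["cam_to_world"]).T)[...,:3]
E
python3 - <<'E'
from h import *
s=read_state();print({k:np.round(s[k],3).tolist() for k in s})
for n in("top","side"):
    c=capture(n);cv2.imwrite(f"pics/{n}0.png",c["frame"][...,::-1]);np.savez(f"{n}0.npz",**c)
    print(np.round(c["mtx"],1).tolist(),np.round(c["cam_to_world"],3).tolist())
E
```

```text
{'time_s': 0.0, 'joint_positions': [-75.718, 30.277, 82.155, -0.001, 67.689, -10.227], 'qvel': [0.017, -0.059, 0.072, 0.026, 0.012, -0.032], 'tau': [0.0, -44.004, -17.659, 0.063, 0.058, -0.0], 'position': [0.259, -0.568, 0.247], 'tcp_rot': [[0.415, -0.001, 0.91], [-0.91, 0.002, 0.415], [-0.002, -1.0, 0.0]], 'force': [-0.187, 0.52, 0.177], 'moment': [0.033, -0.009, 0.05], 'opening': 0.999}
[[417.2, 0.0, 275.3], [0.0, 417.2, 211.5], [0.0, 0.0, 1.0]] [[0.029, -0.995, 0.095, 0.445], [-1.0, -0.029, -0.003, 0.011], [0.006, -0.095, -0.995, 1.137], [0.0, 0.0, 0.0, 1.0]]
[[540.9, 0.0, 284.5], [0.0, 540.9, 212.2], [0.0, 0.0, 1.0]] [[0.879, 0.221, -0.423, 1.318], [0.477, -0.373, 0.796, -1.377], [0.019, -0.901, -0.433, 0.817], [0.0, 0.0, 0.0, 1.0]]
```

View pics/top0.png

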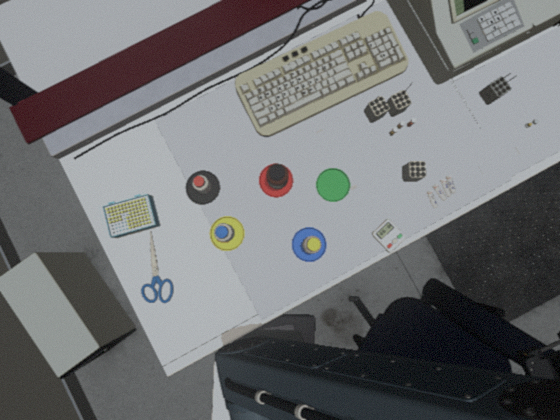

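View pics/side0.png

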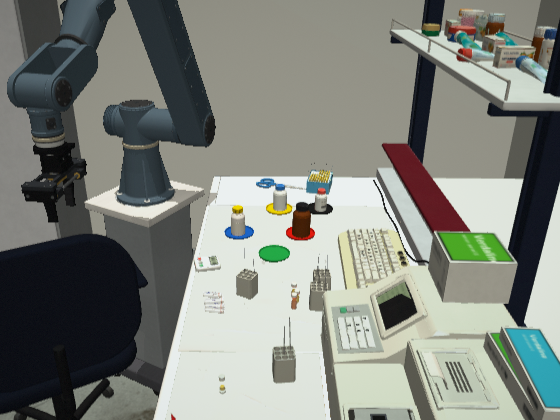

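The top view shows the green tray empty at (333,185). The other four trays hold the wrong bottles:
- Black tray (202,187): red bottle.
- Red tray (276,180): black bottle.
- Yellow tray (227,234): blue bottle.
- Blue tray (309,245): yellow bottle.

The tip box is at (132,215), the timer at (385,235), and the cuvette block is one of the blocks near (414,171). So I need two swaps through green. Next I'll measure positions.

```bash
cat > meas.py <<'E'
from h import *
import sys
def load(n): 
    z=np.load(n);return {k:z[k] for k in z}
def ray(c,u,v,z):
    T=c["cam_to_world"];d=T[:3,:3]@np.linalg.solve(c["mtx"],[u,v,1.]);o=T[:3,3]
    return (o+d*(z-o[2])/d[2])
H={"red":((0,8),(172,180)),"yellow":((22,35),),"green":((50,80),),"blue":((100,125),)}
def masks(f):
    h=cv2.cvtColor(f,cv2.COLOR_RGB2HSV);m={}
    for k,rs in H.items():
        m[k]=sum(((h[...,0]>=a)&(h[...,0]<=b)&(h[...,1]>110)&(h[...,2]>60)).astype(np.uint8) for a,b in rs)>0
    m["black"]=(f.max(-1)<75)
    return m
HT={"red":.081,"blue":.093,"black":.110,"yellow":.096}
def topmeas(c,verbose=1):
    P=pts(c);m=masks(c["frame"]);roi=np.zeros(m["red"].shape,bool);roi[150:280,165:365]=1;out={}
    for k in m:
        lo=m[k]&roi&(P[...,2]<.02)&(c["depth"]>0)
        n,l,st,_=cv2.connectedComponentsWithStats(lo.astype(np.uint8))
        pp=np.vstack([np.argwhere(l==i)[:,::-1] for i in range(1,n) if st[i,4]>60]).astype(np.float32)
        hull=cv2.convexHull(pp.reshape(-1,1,2))[:,0]
        (x,y),r=cv2.minEnclosingCircle(hull)
        W=np.array([ray(c,u,v,.008)[:2] for u,v in hull])
        A=np.c_[2*W,np.ones(len(W))];s=np.linalg.lstsq(A,(W**2).sum(1),rcond=None)[0]
        out["tray_"+k]=(s[:2],np.sqrt(s[2]+s[:2]@s[:2]))
    for k in HT:
        hi=roi&(abs(P[...,2]-HT[k])<.006)&m[k]
        n,l,st,ce=cv2.connectedComponentsWithStats(hi.astype(np.uint8))
        if n<2: continue
        i=1+np.argmax(st[1:,4]);p=P[l==i];u,v=ce[i]
        out["cap_"+k]=(ray(c,u,v,HT[k])[:2],st[i,4],np.median(p,0),np.round([u,v],1))
    return out
if __name__=="__main__":
    c=load(sys.argv[1])
    for k,v in topmeas(c).items(): print(k,*[np.round(x,4) for x in v])
    P=pts(c)
    print("box",[np.round(P[v,u],3).tolist() for u,v in((106,205),(153,195),(158,228),(112,237),(414,171))])
    print("bench z",np.median(P[200:230,250:290,2]))
E
python3 meas.py top0.npz
python3 - <<'E'
from meas import *
c=load("side0.npz");P=pts(c);m=masks(c["frame"]);roi=np.zeros(P.shape[:2],bool);roi[170:270,200:340]=1
for k in HT:
    hi=roi&(abs(P[...,2]-HT[k]+.008)<.016)&m[k]; print(k,hi.sum(),np.round(P[hi].mean(0),4))
for k in m:
    lo=roi&(P[...,2]<.018)&m[k];q=P[lo]; print("tray",k,lo.sum(),np.round((np.percentile(q,1,0)+np.percentile(q,99,0))/2,4))
E
```

```text
tray_red [0.6393 0.0097] 0.0444
tray_yellow [0.4905 0.1376] 0.0444
tray_green [ 0.6314 -0.1464] 0.0431
tray_blue [ 0.4674 -0.0846] 0.0446
tray_black [0.6142 0.2087] 0.0444
cap_red [0.6188 0.2069] 75 [0.6186 0.2078 0.0796] [198.4 180.8]
cap_blue [0.4902 0.1416] 103 [0.4896 0.142  0.0917] [221.3 231.7]
cap_black [0.6436 0.007 ] 184 [0.6444 0.007  0.1091] [276.9 171.4]
cap_yellow [ 0.4662 -0.0886] 119 [ 0.466  -0.0882  0.0949] [313.3 244. ]
box [[0.553, 0.452, 0.048], [0.59, 0.345, -0.003], [0.499, 0.325, 0.001], [0.47, 0.435, 0.037], [0.665, -0.352, 0.061]]
bench z 9.97328945601117e-05
red 37 [0.6214 0.2021 0.075 ]
blue 46 [0.4942 0.1365 0.0871]
black 107 [ 0.6488 -0.0019  0.1023]
yellow 79 [ 0.4693 -0.0952  0.0902]
tray red 158 [ 0.6142 -0.0486  0.005 ]
tray yellow 154 [0.4909 0.1342 0.004 ]
tray green 413 [ 0.6315 -0.1486  0.0039]
tray blue 281 [0.4078 0.1127 0.0039]
tray black 184 [0.6217 0.114  0.007 ]
```

The top-view measurements agree with the side view to within a few mm. The present jaw direction (azimuth -65°) keeps the gripper body clear of every neighbour, so I'll leave it fixed and grip straight down. The black bottle goes first, to green.

play_rows:
  commands:
    - [[0.03,0.045,0],[0,0,0]]
    - [[0.06,0.09,0],[0,0,0]]
    - [[0.09,0.135,0],[0,0,0]]
    - [[0.12,0.18,0],[0,0,0]]
    - [[0.15,0.225,0],[0,0,0]]
    - [[0.18,0.27,0],[0,0,0]]
    - [[0.2,0.3,0],[0,0,0]]
    - [[0.2,0.3,0],[0,0,0]]
  gripper: 0.087

```text
time_s: 1.1
position: [0.46, -0.2662, 0.2472]
tcp_rot: [[0.419, -0.001, 0.908], [-0.908, 0.001, 0.419], [-0.001, -1.0, -0.0]]
force: [-0.0, -0.5, -0.6]
opening: 1.0
```

play_rows:
  commands:
    - [[0.03,0.045,0],[0,0,0]]
    - [[0.06,0.09,0],[0,0,0]]
    - [[0.09,0.135,0],[0,0,0]]
    - [[0.12,0.18,0],[0,0,0]]
    - [[0.15,0.225,0],[0,0,0]]
    - [[0.175,0.26,0],[0,0,0]]
    - [[0.185,0.276,0],[0,0,0]]
    - [[0.185,0.276,0],[0,0,0]]
    - [[0.185,0.276,0],[0,0,0]]

```text
time_s: 2.22
position: [0.6434, 0.0056, 0.2473]
tcp_rot: [[0.413, -0.001, 0.911], [-0.911, -0.001, 0.413], [0.0, -1.0, -0.002]]
force: [0.7, 0.4, -0.2]
opening: 1.001
```

Run:
```python
from h import *
s=read_state();c=capture("wrist");cv2.imwrite("pics/w1.png",c["frame"][...,::-1])
print(np.round(c["hand_eye"],3).tolist(),np.round(c["mtx"],1).tolist())
```

```text
[[1.0, -0.0, -0.001, -0.0], [0.0, -0.273, 0.962, -0.137], [-0.001, -0.962, -0.273, 0.075], [0.0, 0.0, 0.0, 1.0]] [[303.9, 0.0, 275.6], [0.0, 303.9, 215.1], [0.0, 0.0, 1.0]]
```

View pics/w1.png

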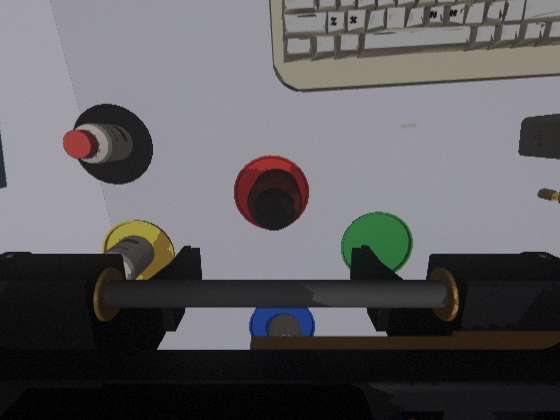

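The wrist view puts the black cap at (274,210), which works out to within 2 mm of the jaw centre. Descending.

play_rows:
  commands:
    - [[0,0,-0.03],[0,0,0]]
    - [[0,0,-0.06],[0,0,0]]
    - [[0,0,-0.09],[0,0,0]]
    - [[0,0,-0.12],[0,0,0]]
    - [[0,0,-0.145],[0,0,0]]
    - [[0,0,-0.165],[0,0,0]]
    - [[0,0,-0.179],[0,0,0]]
    - [[0,0,-0.179],[0,0,0]]
    - [[0,0,-0.179],[0,0,0]]

```text
time_s: 3.4
position: [0.645, 0.0072, 0.0693]
tcp_rot: [[0.415, 0.002, 0.91], [-0.91, -0.0, 0.415], [0.001, -1.0, 0.001]]
force: [-0.7, 0.5, -0.6]
opening: 1.002
```

play_rows:
  commands:
    - [[0,0,0],[0,0,0]]
    - [[0,0,0],[0,0,0]]
    - [[0,0,0],[0,0,0]]
    - [[0,0,0],[0,0,0]]
    - [[0,0,0],[0,0,0]]
    - [[0,0,0],[0,0,0]]
    - [[0,0,0],[0,0,0]]
    - [[0,0,0],[0,0,0]]
  gripper: 0.02

```text
time_s: 4.4
position: [0.6444, 0.0073, 0.0688]
tcp_rot: [[0.415, 0.0, 0.91], [-0.91, -0.0, 0.415], [0.0, -1.0, 0.0]]
force: [-1.1, -0.6, 2.3]
opening: 0.651
```

play_rows:
  commands:
    - [[0,0,0.01],[0,0,0]]
    - [[0,0,0.03],[0,0,0]]
    - [[0,0,0.055],[0,0,0]]
    - [[0,0,0.08],[0,0,0]]
    - [[0,0,0.1],[0,0,0]]
    - [[0,0,0.1],[0,0,0]]

```text
time_s: 5.15
position: [0.6458, 0.0072, 0.1715]
tcp_rot: [[0.415, 0.006, 0.91], [-0.91, -0.001, 0.415], [0.003, -1.0, 0.005]]
force: [0.9, -0.9, -2.6]
opening: 0.651
```

play_rows:
  commands:
    - [[-0.001,-0.01,0],[0,0,0]]
    - [[-0.003,-0.03,0],[0,0,0]]
    - [[-0.005,-0.055,0],[0,0,0]]
    - [[-0.007,-0.08,0],[0,0,0]]
    - [[-0.009,-0.105,0],[0,0,0]]
    - [[-0.011,-0.13,0],[0,0,0]]
    - [[-0.013,-0.147,0],[0,0,0]]
    - [[-0.013,-0.153,0],[0,0,0]]
    - [[-0.013,-0.153,0],[0,0,0]]
    - [[-0.013,-0.153,0],[0,0,0]]

```text
time_s: 6.4
position: [0.6313, -0.1447, 0.1685]
tcp_rot: [[0.416, -0.0, 0.91], [-0.91, 0.001, 0.416], [-0.001, -1.0, -0.0]]
force: [-0.6, 0.1, -2.2]
opening: 0.65
```

play_rows:
  commands:
    - [[0,0,-0.01],[0,0,0]]
    - [[0,0,-0.03],[0,0,0]]
    - [[0,0,-0.055],[0,0,0]]
    - [[0,0,-0.075],[0,0,0]]
    - [[0,0,-0.088],[0,0,0]]
    - [[0,0,-0.094],[0,0,0]]
    - [[0,0,-0.097],[0,0,0]]
    - [[0,0,-0.099],[0,0,0]]
    - [[0,0,-0.099],[0,0,0]]
    - [[0,0,-0.099],[0,0,0]]

```text
time_s: 7.65
position: [0.6316, -0.1458, 0.07]
tcp_rot: [[0.415, 0.001, 0.91], [-0.91, -0.0, 0.415], [0.001, -1.0, 0.001]]
force: [0.0, 0.6, -2.3]
opening: 0.65
```

play_rows:
  commands:
    - [[0,0,-0.001],[0,0,0]]
    - [[0,0,-0.001],[0,0,0]]
    - [[0,0,-0.001],[0,0,0]]
    - [[0,0,-0.001],[0,0,0]]
    - [[0,0,-0.001],[0,0,0]]
    - [[0,0,-0.001],[0,0,0]]
  gripper: 0.087

```text
time_s: 8.4
position: [0.6313, -0.1456, 0.0685]
tcp_rot: [[0.415, -0.0, 0.91], [-0.91, 0.0, 0.415], [-0.0, -1.0, -0.0]]
force: [-0.5, 0.2, -0.4]
opening: 0.996
```

play_rows:
  commands:
    - [[0,0,0.02],[0,0,0]]
    - [[0,0,0.06],[0,0,0]]
    - [[0,0,0.1],[0,0,0]]
    - [[0,0,0.12],[0,0,0]]
    - [[-0.001,0.03,0.12],[0,0,0]]
    - [[-0.003,0.08,0.12],[0,0,0]]
    - [[-0.005,0.13,0.12],[0,0,0]]
    - [[-0.005,0.153,0.12],[0,0,0]]
    - [[-0.005,0.153,0.12],[0,0,0]]

```text
time_s: 9.52
position: [0.6266, 0.0085, 0.1895]
tcp_rot: [[0.417, 0.001, 0.909], [-0.909, -0.001, 0.417], [0.001, -1.0, 0.001]]
force: [-0.5, -0.9, -0.1]
opening: 1.002
```

play_rows:
  commands:
    - [[-0.001,0.03,0],[0,0,0]]
    - [[-0.003,0.08,0],[0,0,0]]
    - [[-0.005,0.13,0],[0,0,0]]
    - [[-0.008,0.175,0],[0,0,0]]
    - [[-0.008,0.2,0],[0,0,0]]
    - [[-0.008,0.2,0],[0,0,0]]
    - [[-0.008,0.2,0],[0,0,0]]

```text
time_s: 10.4
position: [0.619, 0.2054, 0.1886]
tcp_rot: [[0.414, 0.0, 0.91], [-0.91, -0.001, 0.414], [0.001, -1.0, -0.0]]
force: [-0.6, 0.1, 0.2]
opening: 0.998
```

Run:
```python
from meas import *
c=capture("top");cv2.imwrite("pics/t2.png",c["frame"][...,::-1]);np.savez("top2.npz",**c)
for k,v in topmeas(c).items():
    if k[0]=="c":print(k,*[np.round(x,4) for x in v])
s=read_state();R=s["tcp_rot"];w=capture("wrist");cv2.imwrite("pics/w2.png",w["frame"][...,::-1])
T=np.eye(4);T[:3,:3]=R;T[:3,3]=s["position"];w["cam_to_world"]=T@w["hand_eye"]
P=pts(w);m=masks(w["frame"])["red"]&(abs(P[...,2]-.08)<.01);print(m.sum(),np.round(np.median(P[m],0),4),np.round(s["position"],4))
```

```text
cap_red [0.6167 0.2034] 50 [0.6165 0.2035 0.0797] [199.7 181.7]
cap_blue [0.4904 0.1416] 103 [0.4898 0.1422 0.0916] [221.3 231.6]
cap_black [ 0.6313 -0.1446] 89 [ 0.6328 -0.1435  0.1092] [337.6 178.1]
cap_yellow [ 0.4661 -0.0883] 118 [ 0.4661 -0.0881  0.0951] [313.2 244. ]
834 [0.6192 0.2091 0.0802] [0.6189 0.2053 0.1886]
```

View pics/w2.png

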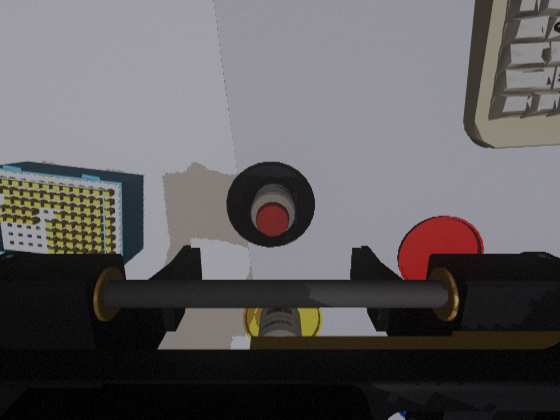

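The red cap is centred under the jaws at (273,219), the red tray is now empty, and the black bottle stands on green. Picking up the red bottle.

play_rows:
  commands:
    - [[0,0.001,-0.03],[0,0,0]]
    - [[0,0.001,-0.06],[0,0,0]]
    - [[0,0.001,-0.09],[0,0,0]]
    - [[0,0.001,-0.115],[0,0,0]]
    - [[0,0.001,-0.135],[0,0,0]]
    - [[0,0.001,-0.144],[0,0,0]]
    - [[0,0.001,-0.144],[0,0,0]]
    - [[0,0.001,-0.144],[0,0,0]]

```text
time_s: 11.5
position: [0.6191, 0.2084, 0.0455]
tcp_rot: [[0.415, 0.002, 0.91], [-0.91, 0.0, 0.415], [0.001, -1.0, 0.002]]
force: [-0.7, 0.1, 0.6]
opening: 0.996
```

play_rows:
  commands:
    - [[0,0,0],[0,0,0]]
    - [[0,0,0],[0,0,0]]
    - [[0,0,0],[0,0,0]]
    - [[0,0,0],[0,0,0]]
    - [[0,0,0],[0,0,0]]
    - [[0,0,0],[0,0,0]]
    - [[0,0,0],[0,0,0]]
    - [[0,0,0],[0,0,0]]
    - [[0,0,0],[0,0,0]]
  gripper: 0.01

```text
time_s: 12.62
position: [0.6183, 0.2083, 0.0445]
tcp_rot: [[0.415, -0.0, 0.91], [-0.91, -0.0, 0.415], [-0.0, -1.0, -0.0]]
force: [0.1, 0.3, 0.0]
opening: 0.463
```

play_rows:
  commands:
    - [[0,0,0.01],[0,0,0]]
    - [[0,0,0.03],[0,0,0]]
    - [[0,0,0.055],[0,0,0]]
    - [[0,0,0.08],[0,0,0]]
    - [[0,0,0.105],[0,0,0]]
    - [[0,0,0.12],[0,0,0]]
    - [[0,0,0.12],[0,0,0]]

```text
time_s: 13.5
position: [0.6193, 0.2085, 0.1667]
tcp_rot: [[0.415, 0.004, 0.91], [-0.91, 0.001, 0.415], [0.001, -1.0, 0.004]]
force: [0.2, -0.2, -1.3]
opening: 0.469
```

play_rows:
  commands:
    - [[0.001,-0.01,0],[0,0,0]]
    - [[0.003,-0.035,0],[0,0,0]]
    - [[0.007,-0.065,0],[0,0,0]]
    - [[0.01,-0.095,0],[0,0,0]]
    - [[0.013,-0.125,0],[0,0,0]]
    - [[0.016,-0.155,0],[0,0,0]]
    - [[0.019,-0.18,0],[0,0,0]]
    - [[0.021,-0.198,0],[0,0,0]]
    - [[0.021,-0.198,0],[0,0,0]]
    - [[0.021,-0.198,0],[0,0,0]]

```text
time_s: 14.75
position: [0.6389, 0.011, 0.1641]
tcp_rot: [[0.415, -0.001, 0.91], [-0.91, 0.001, 0.415], [-0.001, -1.0, -0.001]]
force: [-0.3, 0.6, -0.5]
opening: 0.466
```

play_rows:
  commands:
    - [[0,0,-0.015],[0,0,0]]
    - [[0,0,-0.04],[0,0,0]]
    - [[0,0,-0.065],[0,0,0]]
    - [[0,0,-0.09],[0,0,0]]
    - [[0,0,-0.106],[0,0,0]]
    - [[0,0,-0.114],[0,0,0]]
    - [[0,0,-0.118],[0,0,0]]
    - [[0,0,-0.12],[0,0,0]]
    - [[0,0,-0.12],[0,0,0]]
    - [[0,0,-0.12],[0,0,0]]

```text
time_s: 16.0
position: [0.6397, 0.0103, 0.0451]
tcp_rot: [[0.415, 0.001, 0.91], [-0.91, -0.0, 0.415], [0.001, -1.0, 0.001]]
force: [-0.2, -0.2, -0.9]
opening: 0.469
```

play_rows:
  commands:
    - [[0,0,0],[0,0,0]]
    - [[0,0,0],[0,0,0]]
    - [[0,0,0],[0,0,0]]
    - [[0,0,0],[0,0,0]]
    - [[0,0,0],[0,0,0]]
    - [[0,0,0],[0,0,0]]
  gripper: 0.087

```text
time_s: 16.75
position: [0.6393, 0.0104, 0.0445]
tcp_rot: [[0.415, 0.0, 0.91], [-0.91, 0.0, 0.415], [-0.0, -1.0, 0.0]]
force: [0.2, -0.3, -0.2]
opening: 0.983
```

play_rows:
  commands:
    - [[0,0,0.02],[0,0,0]]
    - [[0,0,0.06],[0,0,0]]
    - [[0,0,0.11],[0,0,0]]
    - [[0,0,0.144],[0,0,0]]
    - [[-0.002,-0.03,0.144],[0,0,0]]
    - [[-0.004,-0.08,0.144],[0,0,0]]
    - [[-0.007,-0.125,0.144],[0,0,0]]
    - [[-0.008,-0.156,0.144],[0,0,0]]
    - [[-0.008,-0.156,0.144],[0,0,0]]
    - [[-0.008,-0.156,0.144],[0,0,0]]

```text
time_s: 18.0
position: [0.6312, -0.1451, 0.1894]
tcp_rot: [[0.415, 0.001, 0.91], [-0.91, 0.0, 0.415], [-0.0, -1.0, 0.001]]
force: [0.3, 0.6, -0.9]
opening: 0.999
```

play_rows:
  commands:
    - [[0,0,-0.03],[0,0,0]]
    - [[0,0,-0.06],[0,0,0]]
    - [[0,0,-0.09],[0,0,0]]
    - [[0,0,-0.11],[0,0,0]]
    - [[0,0,-0.12],[0,0,0]]
    - [[0,0,-0.12],[0,0,0]]
    - [[0,0,-0.12],[0,0,0]]

```text
time_s: 18.88
position: [0.6322, -0.1459, 0.0696]
tcp_rot: [[0.415, 0.002, 0.91], [-0.91, -0.001, 0.415], [0.002, -1.0, 0.002]]
force: [-0.2, 0.1, 0.4]
opening: 1.002
```

play_rows:
  commands:
    - [[0,0,0],[0,0,0]]
    - [[0,0,0],[0,0,0]]
    - [[0,0,0],[0,0,0]]
    - [[0,0,0],[0,0,0]]
    - [[0,0,0],[0,0,0]]
    - [[0,0,0],[0,0,0]]
    - [[0,0,0],[0,0,0]]
    - [[0,0,0],[0,0,0]]
  gripper: 0.02

```text
time_s: 19.88
position: [0.6313, -0.1457, 0.0687]
tcp_rot: [[0.415, 0.0, 0.91], [-0.91, -0.0, 0.415], [0.0, -1.0, 0.0]]
force: [-0.4, -0.6, 3.0]
opening: 0.652
```

play_rows:
  commands:
    - [[0,0,0.01],[0,0,0]]
    - [[0,0,0.03],[0,0,0]]
    - [[0,0,0.055],[0,0,0]]
    - [[0,0,0.08],[0,0,0]]
    - [[0,0,0.105],[0,0,0]]
    - [[0,0,0.12],[0,0,0]]
    - [[0,0,0.12],[0,0,0]]

```text
time_s: 20.75
position: [0.6321, -0.1459, 0.1904]
tcp_rot: [[0.415, 0.003, 0.91], [-0.91, -0.001, 0.415], [0.003, -1.0, 0.002]]
force: [-0.2, -0.5, -1.8]
opening: 0.649
```

play_rows:
  commands:
    - [[0,0.01,0],[0,0,0]]
    - [[-0.001,0.035,0],[0,0,0]]
    - [[-0.002,0.065,0],[0,0,0]]
    - [[-0.004,0.1,0],[0,0,0]]
    - [[-0.006,0.135,0],[0,0,0]]
    - [[-0.008,0.17,0],[0,0,0]]
    - [[-0.009,0.205,0],[0,0,0]]
    - [[-0.011,0.24,0],[0,0,0]]
    - [[-0.013,0.275,0],[0,0,0]]
    - [[-0.014,0.305,0],[0,0,0]]

```text
time_s: 22.0
position: [0.6154, 0.1626, 0.1874]
tcp_rot: [[0.416, -0.003, 0.909], [-0.909, 0.001, 0.416], [-0.002, -1.0, -0.002]]
force: [-0.6, 0.4, -2.6]
opening: 0.646
```

play_rows:
  commands:
    - [[-0.001,0.025,0],[0,0,0]]
    - [[-0.002,0.042,0],[0,0,0]]
    - [[-0.003,0.05,0],[0,0,0]]
    - [[-0.003,0.05,0],[0,0,0]]
    - [[-0.003,0.05,0],[0,0,0]]

```text
time_s: 22.62
position: [0.6144, 0.2085, 0.1885]
tcp_rot: [[0.414, -0.0, 0.91], [-0.91, -0.0, 0.414], [0.0, -1.0, -0.0]]
force: [0.2, -0.3, -2.1]
opening: 0.651
```

play_rows:
  commands:
    - [[0,0,-0.015],[0,0,0]]
    - [[0,0,-0.04],[0,0,0]]
    - [[0,0,-0.065],[0,0,0]]
    - [[0,0,-0.09],[0,0,0]]
    - [[0,0,-0.106],[0,0,0]]
    - [[0,0,-0.114],[0,0,0]]
    - [[0,0,-0.118],[0,0,0]]
    - [[0,0,-0.12],[0,0,0]]
    - [[0,0,-0.12],[0,0,0]]
    - [[0,0,-0.12],[0,0,0]]

```text
time_s: 23.88
position: [0.6147, 0.2095, 0.0692]
tcp_rot: [[0.415, 0.001, 0.91], [-0.91, 0.0, 0.415], [0.0, -1.0, 0.001]]
force: [0.0, -0.3, -2.4]
opening: 0.649
```

play_rows:
  commands:
    - [[0,0,0],[0,0,0]]
    - [[0,0,0],[0,0,0]]
    - [[0,0,0],[0,0,0]]
    - [[0,0,0],[0,0,0]]
    - [[0,0,0],[0,0,0]]
    - [[0,0,0],[0,0,0]]
  gripper: 0.087

```text
time_s: 24.62
position: [0.6143, 0.2094, 0.0686]
tcp_rot: [[0.415, 0.0, 0.91], [-0.91, -0.0, 0.415], [0.0, -1.0, 0.0]]
force: [-0.8, 0.1, -0.8]
opening: 0.998
```

play_rows:
  commands:
    - [[0,0,0.02],[0,0,0]]
    - [[0,0,0.06],[0,0,0]]
    - [[0,0,0.1],[0,0,0]]
    - [[0,0,0.12],[0,0,0]]
    - [[-0.03,-0.016,0.12],[0,0,0]]
    - [[-0.07,-0.038,0.12],[0,0,0]]
    - [[-0.11,-0.06,0.12],[0,0,0]]
    - [[-0.124,-0.067,0.12],[0,0,0]]
    - [[-0.124,-0.067,0.12],[0,0,0]]
    - [[-0.124,-0.067,0.12],[0,0,0]]

```text
time_s: 25.88
position: [0.4926, 0.1428, 0.1893]
tcp_rot: [[0.415, 0.004, 0.91], [-0.91, 0.0, 0.415], [0.001, -1.0, 0.004]]
force: [0.1, -0.7, 0.5]
opening: 0.997
```

Run:
```python
from meas import *
c=capture("top");cv2.imwrite("pics/t3.png",c["frame"][130:290,90:450,::-1]);np.savez("top3.npz",**c)
for k,v in topmeas(c).items():
    if k[0]=="c":print(k,*[np.round(x,4) for x in v])
s=read_state();w=capture("wrist");cv2.imwrite("pics/w3.png",w["frame"][...,::-1])
T=np.eye(4);T[:3,:3]=s["tcp_rot"];T[:3,3]=s["position"];w["cam_to_world"]=T@w["hand_eye"]
P=pts(w);m=masks(w["frame"])["blue"]&(abs(P[...,2]-.092)<.008);print(m.sum(),np.round(np.median(P[m],0),4),np.round(s["position"],4))
```

```text
cap_red [0.6398 0.0101] 76 [0.6397 0.0093 0.0798] [275.6 175. ]
cap_black [0.614  0.2079] 175 [0.6141 0.2082 0.1089] [195.9 180.8]
cap_yellow [ 0.4662 -0.0885] 120 [ 0.4661 -0.0882  0.095 ] [313.2 243.9]
1039 [0.4898 0.1434 0.0924] [0.4925 0.1428 0.189 ]
```

View pics/w3.png

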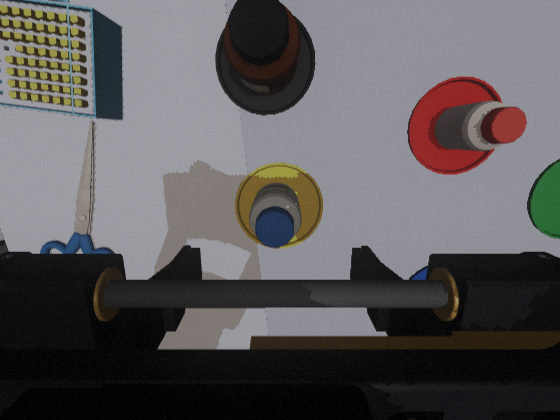

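The black and red bottles stand centred on their own trays, within 1–2 mm. The blue cap is centred under the jaws at (274,226). Picking up blue and taking it to green.

play_rows:
  commands:
    - [[0,0,-0.03],[0,0,0]]
    - [[0,0,-0.06],[0,0,0]]
    - [[0,0,-0.09],[0,0,0]]
    - [[0,0,-0.115],[0,0,0]]
    - [[0,0,-0.13],[0,0,0]]
    - [[0,0,-0.136],[0,0,0]]
    - [[0,0,-0.136],[0,0,0]]
    - [[0,0,-0.136],[0,0,0]]

```text
time_s: 26.98
position: [0.491, 0.1425, 0.0533]
tcp_rot: [[0.415, 0.002, 0.91], [-0.91, 0.0, 0.415], [0.001, -1.0, 0.002]]
force: [0.4, 0.4, -0.1]
opening: 0.998
```

play_rows:
  commands:
    - [[0,0,0],[0,0,0]]
    - [[0,0,0],[0,0,0]]
    - [[0,0,0],[0,0,0]]
    - [[0,0,0],[0,0,0]]
    - [[0,0,0],[0,0,0]]
    - [[0,0,0],[0,0,0]]
    - [[0,0,0],[0,0,0]]
    - [[0,0,0],[0,0,0]]
    - [[0,0,0],[0,0,0]]
  gripper: 0.015

```text
time_s: 28.1
position: [0.4903, 0.1423, 0.0526]
tcp_rot: [[0.415, 0.0, 0.91], [-0.91, -0.0, 0.415], [0.0, -1.0, -0.0]]
force: [-0.1, 0.1, 1.4]
opening: 0.536
```

play_rows:
  commands:
    - [[0,0,0.01],[0,0,0]]
    - [[0,0,0.03],[0,0,0]]
    - [[0,0,0.055],[0,0,0]]
    - [[0,0,0.08],[0,0,0]]
    - [[0,0,0.105],[0,0,0]]
    - [[0,0,0.13],[0,0,0]]
    - [[0,0,0.14],[0,0,0]]
    - [[0,0,0.14],[0,0,0]]

```text
time_s: 29.1
position: [0.4904, 0.1424, 0.1931]
tcp_rot: [[0.415, 0.001, 0.91], [-0.91, 0.0, 0.415], [0.0, -1.0, 0.001]]
force: [-0.0, 1.0, -0.8]
opening: 0.534
```

play_rows:
  commands:
    - [[0.005,-0.01,0],[0,0,0]]
    - [[0.017,-0.034,0],[0,0,0]]
    - [[0.031,-0.063,0],[0,0,0]]
    - [[0.046,-0.094,0],[0,0,0]]
    - [[0.061,-0.125,0],[0,0,0]]
    - [[0.076,-0.156,0],[0,0,0]]
    - [[0.091,-0.187,0],[0,0,0]]
    - [[0.106,-0.218,0],[0,0,0]]
    - [[0.121,-0.248,0],[0,0,0]]
    - [[0.132,-0.27,0],[0,0,0]]

```text
time_s: 30.35
position: [0.6223, -0.13, 0.1908]
tcp_rot: [[0.414, -0.002, 0.91], [-0.91, 0.0, 0.414], [-0.001, -1.0, -0.002]]
force: [0.0, 0.4, -0.7]
opening: 0.531
```

play_rows:
  commands:
    - [[0.007,-0.014,0],[0,0,0]]
    - [[0.009,-0.018,0],[0,0,0]]
    - [[0.009,-0.018,0],[0,0,0]]
    - [[0.009,-0.018,0],[0,0,0]]

```text
time_s: 30.85
position: [0.6308, -0.1446, 0.1925]
tcp_rot: [[0.416, -0.001, 0.91], [-0.91, 0.001, 0.416], [-0.001, -1.0, -0.001]]
force: [-0.4, -1.0, -0.6]
opening: 0.538
```

play_rows:
  commands:
    - [[0,0,-0.015],[0,0,0]]
    - [[0,0,-0.045],[0,0,0]]
    - [[0,0,-0.075],[0,0,0]]
    - [[0,0,-0.105],[0,0,0]]
    - [[0,0,-0.125],[0,0,0]]
    - [[0,0,-0.134],[0,0,0]]
    - [[0,0,-0.138],[0,0,0]]
    - [[0,0,-0.14],[0,0,0]]
    - [[0,0,-0.14],[0,0,0]]
    - [[0,0,-0.14],[0,0,0]]

```text
time_s: 32.1
position: [0.6317, -0.1458, 0.0533]
tcp_rot: [[0.415, 0.001, 0.91], [-0.91, -0.0, 0.415], [0.001, -1.0, 0.001]]
force: [0.3, -0.1, -0.4]
opening: 0.534
```

play_rows:
  commands:
    - [[0,0,0],[0,0,0]]
    - [[0,0,0],[0,0,0]]
    - [[0,0,0],[0,0,0]]
    - [[0,0,0],[0,0,0]]
    - [[0,0,0],[0,0,0]]
    - [[0,0,0],[0,0,0]]
  gripper: 0.087

```text
time_s: 32.85
position: [0.6313, -0.1457, 0.0525]
tcp_rot: [[0.415, -0.0, 0.91], [-0.91, 0.0, 0.415], [-0.0, -1.0, -0.0]]
force: [0.7, 0.4, 0.7]
opening: 0.991
```

play_rows:
  commands:
    - [[0,0,0.02],[0,0,0]]
    - [[0,0,0.06],[0,0,0]]
    - [[0,0,0.11],[0,0,0]]
    - [[0,0,0.13],[0,0,0]]
    - [[-0.03,0.01,0.13],[0,0,0]]
    - [[-0.075,0.026,0.13],[0,0,0]]
    - [[-0.12,0.042,0.13],[0,0,0]]
    - [[-0.155,0.055,0.13],[0,0,0]]
    - [[-0.165,0.058,0.13],[0,0,0]]
    - [[-0.165,0.058,0.13],[0,0,0]]

```text
time_s: 34.1
position: [0.4673, -0.0881, 0.1836]
tcp_rot: [[0.415, 0.003, 0.91], [-0.91, -0.001, 0.415], [0.002, -1.0, 0.002]]
force: [0.4, -0.2, -0.4]
opening: 1.001
```

Run:
```python
from meas import *
c=capture("top");cv2.imwrite("pics/t4.png",c["frame"][130:290,90:450,::-1])
for k,v in topmeas(c).items():
    if k[0]=="c":print(k,*[np.round(x,4) for x in v])
s=read_state();w=capture("wrist");cv2.imwrite("pics/w4.png",w["frame"][...,::-1])
T=np.eye(4);T[:3,:3]=s["tcp_rot"];T[:3,3]=s["position"];w["cam_to_world"]=T@w["hand_eye"]
P=pts(w);m=masks(w["frame"])["yellow"]&(abs(P[...,2]-.095)<.008);print(m.sum(),np.round(np.median(P[m],0),4),np.round(s["position"],4))
```

```text
Traceback (most recent call last):
  File "meas.py", line 21, in topmeas
    pp=np.vstack([np.argwhere(l==i)[:,::-1] for i in range(1,n) if st[i,4]>60]).astype(np.float32)
       ~~~~~~~~~^^^^^^^^^^^^^^^^^^^^^^^^^^^^^^^^^^^^^^^^^^^^^^^^^^^^^^^^^^^^^^^
ValueError: need at least one array to concatenate
```

The script failed only because the arm hides the blue tray from the top camera. The yellow bottle's position has been stable over three measurements, so I'll continue.

play_rows:
  commands:
    - [[0,0,-0.03],[0,0,0]]
    - [[0,0,-0.06],[0,0,0]]
    - [[0,0,-0.09],[0,0,0]]
    - [[0,0,-0.11],[0,0,0]]
    - [[0,0,-0.122],[0,0,0]]
    - [[0,0,-0.127],[0,0,0]]
    - [[0,0,-0.127],[0,0,0]]
    - [[0,0,-0.127],[0,0,0]]

```text
time_s: 35.15
position: [0.4669, -0.0879, 0.0561]
tcp_rot: [[0.415, 0.001, 0.91], [-0.91, -0.001, 0.415], [0.001, -1.0, 0.001]]
force: [0.7, 0.3, -0.0]
opening: 1.001
```

play_rows:
  commands:
    - [[0,0,0],[0,0,0]]
    - [[0,0,0],[0,0,0]]
    - [[0,0,0],[0,0,0]]
    - [[0,0,0],[0,0,0]]
    - [[0,0,0],[0,0,0]]
    - [[0,0,0],[0,0,0]]
    - [[0,0,0],[0,0,0]]
    - [[0,0,0],[0,0,0]]
    - [[0,0,0],[0,0,0]]
  gripper: 0.015

```text
time_s: 36.28
position: [0.4663, -0.0877, 0.0555]
tcp_rot: [[0.415, 0.0, 0.91], [-0.91, -0.0, 0.415], [0.0, -1.0, 0.0]]
force: [-0.4, 0.3, -0.8]
opening: 0.516
```

play_rows:
  commands:
    - [[0,0,0.01],[0,0,0]]
    - [[0,0,0.03],[0,0,0]]
    - [[0,0,0.055],[0,0,0]]
    - [[0,0,0.08],[0,0,0]]
    - [[0,0,0.105],[0,0,0]]
    - [[0,0,0.13],[0,0,0]]
    - [[0,0,0.14],[0,0,0]]
    - [[0,0,0.14],[0,0,0]]

```text
time_s: 37.28
position: [0.4664, -0.0876, 0.1961]
tcp_rot: [[0.415, 0.001, 0.91], [-0.91, -0.001, 0.415], [0.001, -1.0, 0.001]]
force: [-0.2, -0.0, -1.7]
opening: 0.519
```

play_rows:
  commands:
    - [[0.001,0.01,0],[0,0,0]]
    - [[0.004,0.035,0],[0,0,0]]
    - [[0.008,0.068,0],[0,0,0]]
    - [[0.011,0.101,0],[0,0,0]]
    - [[0.015,0.134,0],[0,0,0]]
    - [[0.018,0.167,0],[0,0,0]]
    - [[0.022,0.2,0],[0,0,0]]
    - [[0.024,0.219,0],[0,0,0]]
    - [[0.0245,0.2255,0],[0,0,0]]
    - [[0.0245,0.2255,0],[0,0,0]]

```text
time_s: 38.52
position: [0.4902, 0.1381, 0.1948]
tcp_rot: [[0.416, -0.002, 0.909], [-0.909, -0.0, 0.416], [-0.0, -1.0, -0.002]]
force: [0.3, 0.0, 0.1]
opening: 0.519
```

play_rows:
  commands:
    - [[0,0,0],[0,0,0]]
    - [[0,0,-0.015],[0,0,0]]
    - [[0,0,-0.045],[0,0,0]]
    - [[0,0,-0.075],[0,0,0]]
    - [[0,0,-0.105],[0,0,0]]
    - [[0,0,-0.125],[0,0,0]]
    - [[0,0,-0.135],[0,0,0]]
    - [[0,0,-0.14],[0,0,0]]
    - [[0,0,-0.14],[0,0,0]]
    - [[0,0,-0.14],[0,0,0]]

```text
time_s: 39.78
position: [0.4913, 0.1378, 0.056]
tcp_rot: [[0.415, 0.001, 0.91], [-0.91, 0.0, 0.415], [0.0, -1.0, 0.001]]
force: [-0.3, -0.2, 0.0]
opening: 0.516
```

play_rows:
  commands:
    - [[0,0,0],[0,0,0]]
    - [[0,0,0],[0,0,0]]
    - [[0,0,0],[0,0,0]]
    - [[0,0,0],[0,0,0]]
    - [[0,0,0],[0,0,0]]
    - [[0,0,0],[0,0,0]]
  gripper: 0.087

```text
time_s: 40.52
position: [0.4908, 0.1379, 0.0555]
tcp_rot: [[0.415, -0.0, 0.91], [-0.91, 0.0, 0.415], [-0.0, -1.0, -0.0]]
force: [-0.7, 0.5, -0.4]
opening: 0.991
```

play_rows:
  commands:
    - [[0,0,0.02],[0,0,0]]
    - [[0,0,0.06],[0,0,0]]
    - [[0,0,0.11],[0,0,0]]
    - [[0,0,0.13],[0,0,0]]
    - [[0,0,0.13],[0,0,0]]

```text
time_s: 41.15
position: [0.4918, 0.1379, 0.1871]
tcp_rot: [[0.415, 0.004, 0.91], [-0.91, 0.0, 0.415], [0.002, -1.0, 0.004]]
force: [-0.0, -0.3, -0.4]
opening: 0.996
```

play_rows:
  commands:
    - [[0.015,-0.03,0],[0,0,0]]
    - [[0.035,-0.07,0],[0,0,0]]
    - [[0.058,-0.118,0],[0,0,0]]
    - [[0.082,-0.166,0],[0,0,0]]
    - [[0.106,-0.214,0],[0,0,0]]
    - [[0.128,-0.258,0],[0,0,0]]
    - [[0.1405,-0.2835,0],[0,0,0]]
    - [[0.1405,-0.2835,0],[0,0,0]]
    - [[0.1405,-0.2835,0],[0,0,0]]
    - [[0.1405,-0.2835,0],[0,0,0]]

```text
time_s: 42.4
position: [0.6304, -0.144, 0.1849]
tcp_rot: [[0.416, -0.002, 0.909], [-0.909, 0.001, 0.416], [-0.002, -1.0, -0.001]]
force: [-0.3, 0.5, -0.0]
opening: 0.998
```

Run:
```python
from meas import *
s=read_state();w=capture("wrist");cv2.imwrite("pics/w5.png",w["frame"][...,::-1])
T=np.eye(4);T[:3,:3]=s["tcp_rot"];T[:3,3]=s["position"];w["cam_to_world"]=T@w["hand_eye"]
P=pts(w);m=masks(w["frame"])["blue"]&(abs(P[...,2]-.092)<.008);print(m.sum(),np.round(np.median(P[m],0),4),np.round(s["position"],4))
```

```text
1105 [ 0.6313 -0.1446  0.0924] [ 0.6304 -0.144   0.1849]
```

View pics/w5.png

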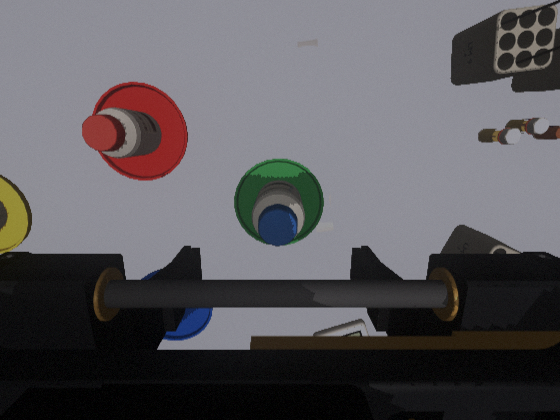

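The blue cap is centred under the jaws at (278,225) and the blue tray is empty. Now the last transfer.

play_rows:
  commands:
    - [[0,0,-0.03],[0,0,0]]
    - [[0,0,-0.06],[0,0,0]]
    - [[0,0,-0.09],[0,0,0]]
    - [[0,0,-0.115],[0,0,0]]
    - [[0,0,-0.128],[0,0,0]]
    - [[0,0,-0.133],[0,0,0]]
    - [[0,0,-0.133],[0,0,0]]
    - [[0,0,-0.133],[0,0,0]]

```text
time_s: 43.45
position: [0.6321, -0.1459, 0.0537]
tcp_rot: [[0.415, 0.002, 0.91], [-0.91, -0.001, 0.415], [0.002, -1.0, 0.001]]
force: [0.4, -0.0, 0.2]
opening: 1.003
```

play_rows:
  commands:
    - [[0,0,0],[0,0,0]]
    - [[0,0,0],[0,0,0]]
    - [[0,0,0],[0,0,0]]
    - [[0,0,0],[0,0,0]]
    - [[0,0,0],[0,0,0]]
    - [[0,0,0],[0,0,0]]
    - [[0,0,0],[0,0,0]]
    - [[0,0,0],[0,0,0]]
    - [[0,0,0],[0,0,0]]
  gripper: 0.015

```text
time_s: 44.58
position: [0.6314, -0.1457, 0.0526]
tcp_rot: [[0.415, 0.0, 0.91], [-0.91, -0.0, 0.415], [0.0, -1.0, 0.0]]
force: [0.3, 0.2, 0.2]
opening: 0.531
```

play_rows:
  commands:
    - [[0,0,0.01],[0,0,0]]
    - [[0,0,0.03],[0,0,0]]
    - [[0,0,0.055],[0,0,0]]
    - [[0,0,0.08],[0,0,0]]
    - [[0,0,0.105],[0,0,0]]
    - [[0,0,0.13],[0,0,0]]
    - [[0,0,0.14],[0,0,0]]
    - [[0,0,0.14],[0,0,0]]

```text
time_s: 45.58
position: [0.6317, -0.1457, 0.1939]
tcp_rot: [[0.415, 0.002, 0.91], [-0.91, -0.001, 0.415], [0.002, -1.0, 0.002]]
force: [0.0, 0.4, -1.0]
opening: 0.537
```

play_rows:
  commands:
    - [[-0.01,0.004,0],[0,0,0]]
    - [[-0.035,0.013,0],[0,0,0]]
    - [[-0.065,0.024,0],[0,0,0]]
    - [[-0.095,0.036,0],[0,0,0]]
    - [[-0.125,0.047,0],[0,0,0]]
    - [[-0.15,0.056,0],[0,0,0]]
    - [[-0.1635,0.0615,0],[0,0,0]]
    - [[-0.1635,0.0615,0],[0,0,0]]
    - [[-0.1635,0.0615,0],[0,0,0]]
    - [[-0.1635,0.0615,0],[0,0,0]]

```text
time_s: 46.82
position: [0.4689, -0.0847, 0.1925]
tcp_rot: [[0.415, 0.001, 0.91], [-0.91, -0.0, 0.415], [0.001, -1.0, 0.001]]
force: [-0.2, 0.5, -0.5]
opening: 0.533
```

play_rows:
  commands:
    - [[0,0,-0.015],[0,0,0]]
    - [[0,0,-0.045],[0,0,0]]
    - [[0,0,-0.075],[0,0,0]]
    - [[0,0,-0.105],[0,0,0]]
    - [[0,0,-0.125],[0,0,0]]
    - [[0,0,-0.135],[0,0,0]]
    - [[0,0,-0.14],[0,0,0]]
    - [[0,0,-0.14],[0,0,0]]
    - [[0,0,-0.14],[0,0,0]]

```text
time_s: 47.95
position: [0.4684, -0.0844, 0.0531]
tcp_rot: [[0.415, 0.001, 0.91], [-0.91, -0.001, 0.415], [0.001, -1.0, 0.001]]
force: [0.6, -0.1, -0.5]
opening: 0.533
```

play_rows:
  commands:
    - [[0,0,0],[0,0,0]]
    - [[0,0,0],[0,0,0]]
    - [[0,0,0],[0,0,0]]
    - [[0,0,0],[0,0,0]]
    - [[0,0,0],[0,0,0]]
    - [[0,0,0],[0,0,0]]
  gripper: 0.087

```text
time_s: 48.7
position: [0.4678, -0.0841, 0.0525]
tcp_rot: [[0.415, -0.0, 0.91], [-0.91, 0.0, 0.415], [-0.0, -1.0, -0.0]]
force: [1.2, -0.2, -0.2]
opening: 0.995
```

play_rows:
  commands:
    - [[0,0,0.02],[0,0,0]]
    - [[0,0,0.06],[0,0,0]]
    - [[0,0,0.11],[0,0,0]]
    - [[0,0,0.16],[0,0,0]]
    - [[0,0,0.19],[0,0,0]]
    - [[0,-0.05,0.19],[0,0,0]]
    - [[0,-0.1,0.19],[0,0,0]]
    - [[0,-0.15,0.19],[0,0,0]]
    - [[0,-0.2,0.19],[0,0,0]]
    - [[0,-0.2,0.19],[0,0,0]]

```text
time_s: 49.95
position: [0.4679, -0.2879, 0.2424]
tcp_rot: [[0.411, 0.001, 0.912], [-0.912, -0.002, 0.411], [0.002, -1.0, 0.0]]
force: [-0.2, -0.0, 0.3]
opening: 1.004
```

play_rows:
  commands:
    - [[-0.02,-0.04,0],[0,0,0]]
    - [[-0.05,-0.08,0],[0,0,0]]
    - [[-0.08,-0.12,0],[0,0,0]]
    - [[-0.1,-0.16,0],[0,0,0]]
    - [[-0.12,-0.2,0],[0,0,0]]
    - [[-0.12,-0.24,0],[0,0,0]]
    - [[-0.12,-0.24,0],[0,0,0]]
    - [[-0.12,-0.24,0],[0,0,0]]

```text
time_s: 50.95
position: [0.3479, -0.5222, 0.2419]
tcp_rot: [[0.415, -0.001, 0.91], [-0.91, 0.003, 0.415], [-0.003, -1.0, 0.001]]
force: [-0.1, 0.3, 0.0]
opening: 1.001
```

Run:
```python
from meas import *
c=capture("top");np.savez("top6.npz",**c);c0=load("top0.npz")
o=topmeas(c);o0=topmeas(c0)
for k in HT: print(k,np.round(o["cap_"+k][0],4),np.round(o["tray_"+k][0],4),"d mm",np.round((o["cap_"+k][0]-o0["tray_"+k][0])*1e3,1),"z",np.round(o["cap_"+k][2],4))
d=cv2.absdiff(c["frame"],c0["frame"]).max(-1)
for n,(a,b,u,v) in {"tips":(185,245,95,165),"timer":(210,260,365,410),"cuv":(155,185,398,430)}.items(): print(n,(d[a:b,u:v]>60).sum())
e=capture("side")
im=np.vstack([cv2.resize(c["frame"][140:280,90:450],(720,280)),cv2.resize(e["frame"][160:310,190:350],(300,281)).repeat(1,0) if 0 else np.pad(cv2.resize(e["frame"][165:305,190:350],(360,315)),((0,0),(0,360),(0,0)))])
cv2.imwrite("pics/end.png",im[...,::-1])
```

```text
red [0.64   0.0101] [0.6397 0.0097] d mm [0.7 0.4] z [0.6401 0.0094 0.0798]
blue [ 0.4686 -0.0827] [ 0.4674 -0.0845] d mm [1.1 1.9] z [ 0.4685 -0.0832  0.0918]
black [0.6142 0.2085] [0.6142 0.2085] d mm [ 0.1 -0.3] z [0.6137 0.2085 0.1088]
yellow [0.4906 0.1363] [0.4905 0.1376] d mm [ 0.1 -1.3] z [0.4914 0.1367 0.095 ]
tips 0
timer 0
cuv 0
```

View pics/end.png

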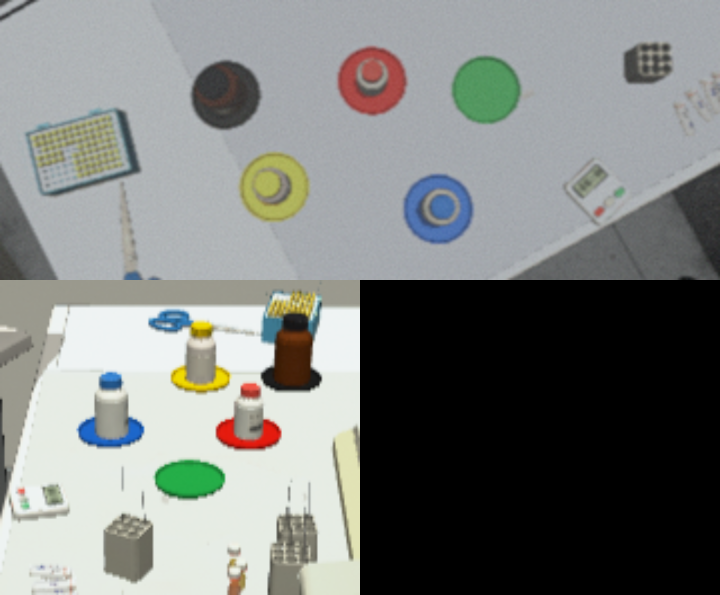

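The picture shows every bottle upright on its own tray: black (226,95), red (372,80), yellow (274,187) and blue (438,208) in the upper view. Green (486,90) is empty, and the tip box, timer and cuvette block have not moved. Handing in.

```bash
python3 -c "
from rig import *
print(hand_in())"
```

```text
the job is handed in; nothing more can be done
None
```

All four bottles now stand upright on the trays matching their caps, and the green tray is empty again. I swapped black with red, then blue with yellow, using green as the free spot, and handed in at about 51 s of the 141 s allowed.

**Placement:** In the last top-camera check, every bottle was within about 2.5 mm of its tray's centre; the limit is 15 mm. Cap heights were where they should be for bottles standing on the tray floor, within the roughly 2 mm camera calibration.

**Bystanders:** The areas around the timer, cuvette block and tip box showed no change between the first and last pictures.

**Robot:** The gripper was open and clear of everything. Wrist forces stayed under about 3 N in every reading.

**Failed or disagreeing checks:**
- One mid-run measurement script stopped because the arm hid the blue tray from the top camera. I relied on the earlier, stable position of the yellow bottle there, and the grasp went fine.
- The first side-view tray estimates for red, blue and black were off, because other coloured pixels got into the masks. I used the top view instead.

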